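# Switch off the hotplate and hand over the pan, handle first

## Robot

A 6-joint arm with a two-finger parallel gripper is mounted at the origin on a cart in front of the work surface, level with it; the furniture and walls round the work are solid. World frame = base frame: x ahead of the robot, y to its left, z up, the work surface at z = 0. Lengths are in m, angles in rad, forces in N, time in s.
With the tool pointing down it reaches from about 0.35 to 0.975 m from the base axis. Payload 4.9 kg.
Tool frame: the origin (TCP) lies at the very end of the fingers, on their centre line; the grasp point (between the pads) lies 19 mm behind it (ctrl.grasp_offset is the distance from the TCP to the grasp point, in m); z points along the fingers, y is the line along which they close (so a half turn about z gives the same grasp; the last joint's range is limited). The gripper opens to 85 mm and grips with 20 to 120 N. Pads are 22 mm wide; open, the fingers measure 114 mm over their backs; the gripper's body (76 mm by 85 mm) begins 54 mm behind the grasp point. The pads swing forward as they close: fully open they stand 13 mm farther back than shut.
Start: joints at [1.075, 0.053, 1.613, -0, 1.476, -0.119], TCP at [0.23, 0.581, 0.231] pointing down, gripper open.
Joint ranges: [-3.01, 3.01], [-1.01, 2.22], [0.06, 2.58], [-1.02, 4.17], [0.09, 2.62], [-3.14, 3.14]. Speed limits (rad/s): [2.57, 2.57, 3.14, 3.14, 3.14, 3.14].

## Interface

Orientations are given as a rotation vector (axis times angle).
In Python, from station import ctrl, optics gives the robot as it stands.
- The arm moves only by the shell command python3 -m handwheel 'ROWS' [OPENING] [FORCE]. ROWS is JSON, a list of rows, each an object of numbers: "tx", "ty", "tz": the shift along the tool's x, y, z in mm; "roll": the turn about the tool's z in rad. A call has 1 to 12 rows; each row shifts and turns the commanded pose from where the row before left it, along the tool's axes as they then stand; what a row does not reach is not made up. A row lasts 1/12 s, in which the tool goes at most 41.7 mm and 7.16 degrees, less where a joint would pass 70% of its speed; a pose out of reach is approached as far as the arm can. A call with a gripper value outside its range is refused whole. OPENING is the finger opening in mm, from 0 to 85.4, set as the call begins (- or left out, the last holds). The fingers move at their own pace and stop on an object; FORCE is the grip in N (left out, the last holds). Time passes only in rows, so rows that do not move let the fingers close. It gives the time, the measured TCP pose, the force, the opening and the grip force at its end, in the units of the state.
- ctrl.get_obs(): the state, without advancing time (a new reading comes with each control period).
- optics.get_image(name): name is "side" or "top" or "wrist"; returns (picture, depth): 384x512x3 uint8, red, green, blue; 384x512 float32, m along the optical axis (not along the pixel's ray), 0 where there is no reading.
- optics.camera_params(name): a dict with "mtx" (3x3 intrinsics, pixels), "extrinsics" (4x4, takes a point from camera to world coordinates); the wrist camera has in their place "tool_from_camera" (4x4, takes a point from camera to tool coordinates, whose origin is the TCP and whose axes are the flange's). Camera axes: x right, y down, z forward; pixel columns grow to the right and rows downward; lengths in m; the calibration is good to about 2 mm. A picture is of the moment at which its call begins: read the wrist's pose just before it. camera_params takes no time and is no camera call.
- ctrl.finish_job(): hands the job in; it is judged then, once.
The state is a dict: "t": time; "q": joint angles; "dq": joint speeds; "effort": joint torques, N m; "tool_pos": TCP position; "tool_rot": TCP orientation; "contact_force": force on the tool from outside, world axes, zero at the start; "wrist_torque": the same for the moment, N m; "opening": finger opening in m; "grip_force": force on a finger pad.
Only numpy, scipy, OpenCV 4.12 (cv2) and the standard library are available. Lean on these libraries where they do the work, as an engineer would, in place of code of your own. Each camera call takes 0.05 s, during which the arm holds its last target. There are 200 camera calls.

## Task

Turn the hotplate's selector knob back to off first; then, with the tomato still lying in its middle, lift the little pan off the plate by its short helper grip, leaving the long handle free. Turn the pan level through about a quarter turn, so that the long handle, which now points to the back, points straight to your right across to the sink where I stand, and keep the tomato in the middle of the pan all the way. Finish still holding the pan there, level and still, about 10 cm above the hotplate's height, so that I can take it by the long handle; nothing is put down, and the other things on the worktop stay where they are.

Things in the scene. Friction and masses are not known exactly. Their poses are not given: they have to be found in the camera images.
- hob: white enamelled hotplate, fixed; case 250 x 240 x 52 mm (x, y, z), shifted and slightly turned from run to run. Origin at the centre of its underside on the worktop, +x to the back, +y to the left. Round dark plate, 154 mm across, top 66 mm above the worktop; selector knob on the panel front left. Room: wall cabinet overhead beyond x = 0.62 m, from z = 0.49 m; tall pantry left of y = 0.35 m
- plate_center (a point): centre of the dark plate's top face, 30 mm behind the case centre; axes as the hob's
- selector (a joint): angle (rad) of the round black ribbed knob, 42 mm across, 24 mm tall, vertical axis. Four detents: 0 off (white pointer to the back, at the bar mark), 0.52 low, 1.05 medium, 1.57 high (pointer to the right; dots that grow with the heat). Grows clockwise from above: turn anticlockwise for off. Clicks at about 0.05 N m, snaps to the nearest position when let go; stops 0.06 beyond off and high
- selector_top (a point): centre of the knob's flat top, on its axis, 76.5 mm above the worktop (the panel round it is at 52 mm); its x axis is the way the white pointer points. Fingers ahead of and behind the knob (closing along the hob's x) keep clear of the pan's helper grip
- pan: small round-bottomed steel pan, about 0.26 kg, loose on the plate; 169 mm across the rim, 39 mm high, flat foot 80 mm across; inside a spherical dish of 110 mm radius, its floor 4 mm above the foot. Origin at the centre of its underside, +x towards the long handle, -x towards the short helper grip, z up. Centre of mass some 10 mm from the middle towards the long handle
- pan_helper: the short black helper grip, part of the pan: a stub with flat upright cheeks, 22 mm wide (pan's y), 20 mm tall, 44 mm long (92 to 136 mm from the pan's middle). Origin at its centre, 114 mm from the pan's middle on its -x side, 40 mm above the pan's underside; axes as the pan's. Take it from above, fingers left and right of it, firmly (60 N or more): the pan sags in a weak grip
- pan_handle: the long black round handle, part of the pan; origin at its root on the rim, 78 mm from the pan's middle and 36 mm up; 127 mm long, 20 mm thick, rising slightly to its end; axes as the pan's
- handle_end (a point): free end of the long handle, 205 mm from the pan's middle on its +x side, 51 mm above the pan's underside
- pan_middle (a point): where the tomato's centre is when it lies in the middle of the pan: on the pan's axis, 26 mm above its underside
- tomato: cocktail tomato, a loose ball 44 mm across, 45 g, free to roll in the pan; origin at its centre
- sink_middle (a point): middle of the sink, at worktop height, to the robot's right; its axes are the world's (y to the left), it does not move
- lemon: bystander: lemon, 83 x 58 x 58 mm, behind the hotplate; origin at its underside
- garlic: bystander: garlic bulb, 53 mm, behind the hotplate; origin at its underside
- tin: bystander: small food tin, 76 mm across, 58 mm high, behind the hotplate at the left; origin at its underside
- salt_shaker: bystander: salt shaker, 44 mm across, 90 mm high, at the front right before the sink; origin at its underside

How it is judged:
On the way, in this order (a step that is already met when the one before it is completed fails the run):
1. the selector stands at off while the pan is still on the plate (value of joint selector below 0.12 rad and z of pan in the frame of plate_center below 0.01 m), for 0.3 s.
2. the pan is lifted clear of the plate by the helper grip, with the tomato in its middle (z of pan in the frame of plate_center above 0.03 m and contact force between the fingers and pan_helper above 1 N and distance between tomato and pan_middle below 0.03 m), for 0.2 s.
At the end, for the whole second after the job is handed in: Selector at off (within 0.12 rad); pan held by its helper grip alone, long handle untouched, underside 60 to 180 mm above the plate, level within 8 degrees, at rest, long handle to the robot's right (-y) within 15 degrees; tomato centre within 22 mm of the pan's middle (value of joint selector between -0.12 and 0.12 rad and z of pan in the frame of plate_center between 0.06 and 0.18 m and angle between pan's own z axis and vertical below 0.14 rad and angle between the x axis of pan and the y axis of sink_middle, either way round below 0.26 rad and x of sink_middle in the frame of pan above 0.1 m and distance between tomato and pan_middle below 0.022 m and contact force between the fingers and pan_helper above 1 N and contact force between the fingers and pan_handle below 0.5 N and contact force between hob and pan below 0.1 N and linear speed of pan below 0.03 m/s and angular speed of pan below 0.15 rad/s); the arm keeps its last pose, push and grip.
It fails at once if the tomato rolled away from the middle of the pan (more than 32 mm) (distance between tomato and pan_middle above 0.032 m).
It fails at once if the pan was tipped (more than 14 degrees) (angle between pan's own z axis and vertical above 0.25 rad).
It fails at once if the fingers took hold of the long handle (contact force between the fingers and pan_handle above 3 N).
It fails at once if another thing on the worktop was moved (more than 30 mm) (distance of any of lemon, garlic, tin, salt_shaker from where it was at the start of the episode above 0.03 m).
It also fails if it takes over 61 s, if anything falls off the work surface, if the arm or the gripper's body presses on something with over 40 N, if the wrist force passes 120 N, or if a joint passes its speed limit or range.

## Working session

There is one attempt and no reset: what is moved stays moved. The work goes in short steps, Python scripts to look and compute and a shell command to move; the robot and the scene stay as the last step left them, time stands still between calls to the robot, and variables do not carry over. Pictures are saved under pics/ and viewed, at most 10 in all, crops included, and the job is handed in when it is done.

```bash
ls; mkdir -p pics; python3 - <<'E'
from station import ctrl, optics
import cv2, numpy as np
o=ctrl.get_obs(); print(o)
ims=[]
for n in("top","side"):
    p,d=optics.get_image(n); cv2.imwrite(f"pics/{n}0.png",p[:,:,::-1]); np.savez(f"{n}0.npz",p=p,d=d); c=optics.camera_params(n); print(n,c["mtx"],c["extrinsics"])
print(optics.camera_params("wrist"))
E
```

```text
pics
{'t': 0.0, 'q': array([ 1.07504528e+00,  5.33744479e-02,  1.61429535e+00, -3.44581002e-05,
        1.47600931e+00, -1.18994878e-01]), 'dq': array([-0.00073837, -0.00029136, -0.00249841,  0.00062612, -0.00183717,
        0.00069879]), 'effort': array([ 3.37196516e-04, -3.93702078e+01, -3.70169020e+01, -1.85159447e-04,
        7.23552250e-03,  2.66456126e-06]), 'tool_pos': array([0.2296463 , 0.58060624, 0.23005132]), 'tool_rot': array([-0.58819576, -3.08542699,  0.00313949]), 'contact_force': array([ 0.48656077, -1.45134185, -0.13796278]), 'wrist_torque': array([0.02496725, 0.02531864, 0.05700145]), 'grip_force': 0.0, 'opening': 0.08534781469128846}
top [[353.33944372   0.         260.81326949]
 [  0.         353.33944372 194.15320851]
 [  0.           0.           1.        ]] [[ 1.21965180e-03 -9.87794034e-01  1.55760901e-01  3.90666310e-01]
 [-9.99980980e-01 -2.14644889e-03 -5.78207239e-03 -7.04233869e-02]
 [ 6.04582943e-03 -1.55750887e-01 -9.87777864e-01  1.37459249e+00]
 [ 0.00000000e+00  0.00000000e+00  0.00000000e+00  1.00000000e+00]]
side [[358.68673027   0.         253.57485358]
 [  0.         358.68673027 192.41073334]
 [  0.           0.           1.        ]] [[ 0.84134912 -0.30819818  0.44401074  0.16735178]
 [-0.54011084 -0.51026199  0.66926301 -0.74856348]
 [ 0.02029616 -0.80289886 -0.59576966  0.71796078]
 [ 0.          0.          0.          1.        ]]
{'mtx': array([[317.81490611,   0.        , 251.11741769],
       [  0.        , 317.81490611, 189.55249439],
       [  0.        ,   0.        ,   1.        ]]), 'tool_from_camera': array([[ 7.47312576e-04, -9.64481167e-01, -2.64150563e-01,
         6.65866873e-02],
       [ 9.99999663e-01,  8.10429859e-04, -1.29971373e-04,
         1.37919099e-03],
       [ 3.39430445e-04, -2.64150377e-01,  9.64481448e-01,
        -1.42630885e-01],
       [ 0.00000000e+00,  0.00000000e+00,  0.00000000e+00,
         1.00000000e+00]])}
```

View pics/top0.png

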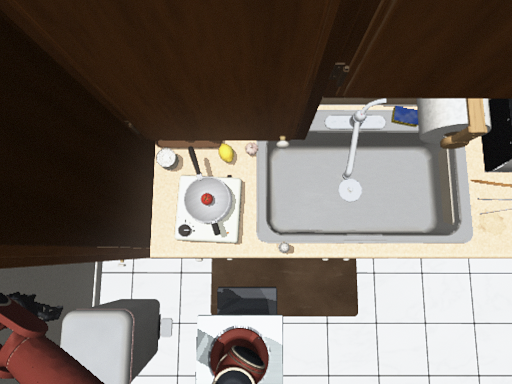

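View pics/side0.png

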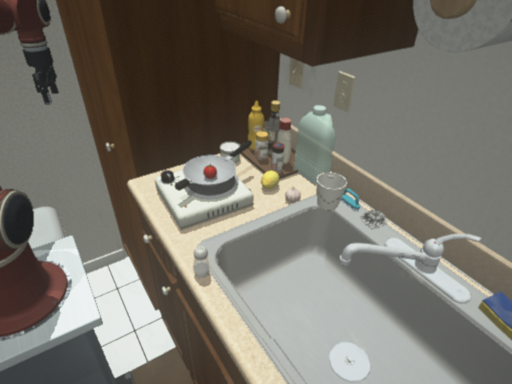

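The top view shows the hob around (209,208), the knob at (184,230), the helper grip at (216,229), the tomato at (207,199) and the long-handle tip near (193,150).

```bash
cat > h.py <<'E'
import numpy as np, cv2
from station import ctrl, optics
from scipy.spatial.transform import Rotation as R
def pose(n,o=None):
    c=optics.camera_params(n)
    if n!="wrist": return c["mtx"],c["extrinsics"]
    T=np.eye(4);T[:3,:3]=R.from_rotvec(o["tool_rot"]).as_matrix();T[:3,3]=o["tool_pos"]
    return c["mtx"],T@c["tool_from_camera"]
def ray(M,E,uv,z):
    uv=np.atleast_2d(uv).astype(float)
    d=np.c_[uv,np.ones(len(uv))]@np.linalg.inv(M).T@E[:3,:3].T
    return E[:3,3]+d*((z-E[2,3])/d[:,2])[:,None]
def blobs(m,amin=20):
    n,l,s,c=cv2.connectedComponentsWithStats(m.astype(np.uint8))
    return [(c[i],s[i],l==i) for i in range(1,n) if s[i,4]>=amin]
E
python3 - <<'E'
from h import *
f=np.load("top0.npz");p=f["p"].astype(int);d=f["d"];M,E=pose("top")
hsv=cv2.cvtColor(f["p"],cv2.COLOR_RGB2HSV)
roi=np.zeros(p.shape[:2],bool);roi[140:255,155:255]=1
print("tomato");
for c,s,_ in blobs(roi&((hsv[...,0]<8)|(hsv[...,0]>172))&(hsv[...,1]>150)&(hsv[...,2]>90)): print(c,s,ray(M,E,c,.092+0.0))
print("dark")
for c,s,m in blobs(roi&(hsv[...,2]<60),15):
    yx=np.argwhere(m);r=cv2.minAreaRect(yx[:,::-1].astype(np.float32)); print(c,s,r,ray(M,E,c,.106)[0],ray(M,E,c,.0765)[0])
w=roi&(hsv[...,2]>200)&(hsv[...,1]<30)
b=max(blobs(w),key=lambda q:q[1][4]);r=cv2.minAreaRect(np.argwhere(b[2])[:,::-1].astype(np.float32));print("hob",b[1],r,ray(M,E,cv2.boxPoints(r),.052))
c=cv2.resize(f["p"][135:255,150:260],None,fx=5,fy=5,interpolation=cv2.INTER_CUBIC);cv2.imwrite("pics/topc.png",c[:,:,::-1])
E
```

```text
tomato
[206.61842105 198.46052632] [202 194  10  10  76] [[0.57650596 0.12064129 0.092     ]]
dark
[192.44827586 152.44827586] [189 147   8  16  29] ((192.50001525878906, 154.49998474121094), (16.443843841552734, 3.7947328090667725), 71.56504821777344) [0.74633889 0.17523996 0.106     ] [0.75460974 0.18095265 0.0765    ]
[217.29411765 229.70588235] [215 223   5  12  17] ((217.43069458007812, 228.6930694580078), (3.9801487922668457, 11.044912338256836), 5.710593223571777) [0.46168846 0.07759035 0.106     ] [0.46334002 0.08103227 0.0765    ]
hob [ 174  174   67   69 2646] ((207.21685791015625, 207.74781799316406), (62.6609001159668, 66.3859634399414), 3.8140745162963867) [[ 0.4309009   0.24464421  0.052     ]
 [ 0.68212093  0.2377299   0.052     ]
 [ 0.66646488 -0.00123913  0.052     ]
 [ 0.41588971  0.01259811  0.052     ]]
```

View pics/topc.png

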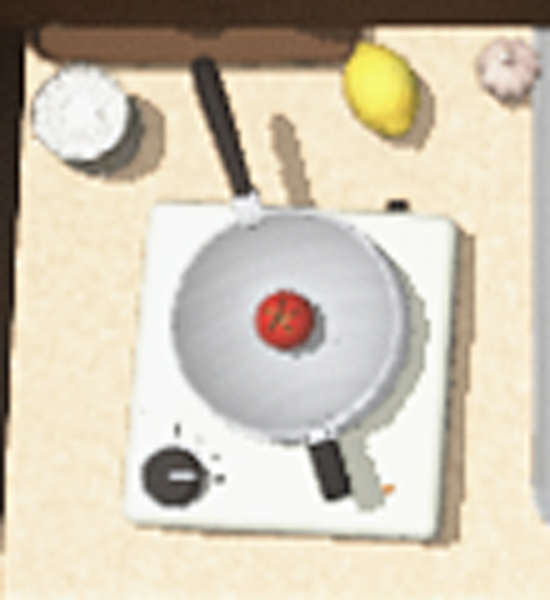

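The crop shows the pointer to the right (high). The knob centre is at crop (174,474), the handle tip at (204,63), the helper centre at (330,470) and the tomato at (284,320).

```bash
python3 - <<'E'
from h import *
M,E=pose("top");P=lambda u,v,z:ray(M,E,[150+u/5,135+v/5],z)[0].round(4)
print("knob",P(174,474,.0765),"tip",P(204,63,.117),"helper",P(331,469,.116),"tom",P(284,320,.095),"rim",P(290,325,.105))
o=ctrl.get_obs();A=R.from_rotvec(o["tool_rot"]).as_matrix();print(A.round(3))
def delta(x,y,z): print(((A.T@(np.array([x,y,z])-o["tool_pos"]))*1000).round(0))
delta(.24,.36,.23);delta(.45,.18,.23)
E
```

```text
knob [0.4628 0.1997 0.0765] tip [0.7616 0.1797 0.117 ] helper [0.4643 0.0804 0.116 ] tom [0.5741 0.1195 0.095 ] rim [0.569  0.1136 0.105 ]
[[-0.93   0.368 -0.001]
 [ 0.368  0.93  -0.002]
 [ 0.    -0.002 -1.   ]]
[ -91. -201.    1.]
[-352. -291.    1.]
```

```bash
python3 -m handwheel '[{"tx":-8,"ty":-17},{"tx":-15,"ty":-33},{"tx":-15,"ty":-34},{"tx":-15,"ty":-34},{"tx":-15,"ty":-34},{"tx":-15,"ty":-33},{"tx":-8,"ty":-16},{},{}]' 60 60 && python3 -m handwheel '[{"tx":-16,"ty":-4},{"tx":-35,"ty":-12},{"tx":-35,"ty":-12},{"tx":-35,"ty":-12},{"tx":-35,"ty":-12},{"tx":-35,"ty":-12},{"tx":-35,"ty":-12},{"tx":-25,"ty":-8},{"tx":-10,"ty":-4},{},{},{}]'
cat > look.py <<'E'
from h import *
import sys
o=ctrl.get_obs();p,d=optics.get_image("wrist");M,E=pose("wrist",o)
n=sys.argv[1];np.savez(n+".npz",p=p,d=d,M=M,E=E);cv2.imwrite(f"pics/{n}.png",p[:,:,::-1]);print(o["t"],o["tool_pos"],o["q"].round(2))
E
python3 look.py w1
```

```text
0.1 [0.22971252 0.58064815 0.2301906 ] [ 1.07  0.05  1.61 -0.    1.48 -0.12]$[0]: bad value
```

View pics/w1.png

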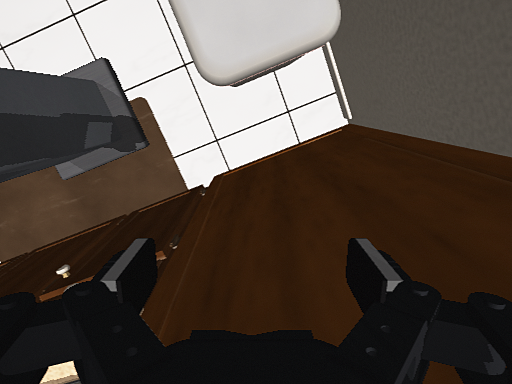

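The call was refused, so the arm hasn't moved. The picture shows the tool beside the pantry front. I'll retry with all the fields filled in.

All four keys are needed.

```bash
python3 -m handwheel '[{"tx":-15,"ty":-33,"tz":0,"roll":0},{"tx":-15,"ty":-34,"tz":0,"roll":0},{"tx":-15,"ty":-34,"tz":0,"roll":0},{"tx":-15,"ty":-34,"tz":0,"roll":0},{"tx":-15,"ty":-33,"tz":0,"roll":0},{"tx":-8,"ty":-16,"tz":0,"roll":0}]' && python3 -m handwheel '[{"tx":-20,"ty":-6,"tz":0,"roll":0},{"tx":-35,"ty":-12,"tz":0,"roll":0},{"tx":-35,"ty":-12,"tz":0,"roll":0},{"tx":-35,"ty":-12,"tz":0,"roll":0},{"tx":-35,"ty":-12,"tz":0,"roll":0},{"tx":-35,"ty":-12,"tz":0,"roll":0},{"tx":-35,"ty":-12,"tz":0,"roll":0},{"tx":-21,"ty":-8,"tz":0,"roll":0},{"tx":-10,"ty":-4,"tz":0,"roll":0},{"tx":0,"ty":0,"tz":0,"roll":0},{"tx":0,"ty":0,"tz":0,"roll":0}]' && python3 look.py w2
```

```text
t: 0.73
tool_pos: [0.2402, 0.3579, 0.2306]
tool_rot: [0.59, 3.086, -0.002]
contact_force: [-0.3, 0.5, -0.4]
opening: 0.0599
grip_force: 0.0
t: 1.65
tool_pos: [0.4497, 0.1812, 0.231]
tool_rot: [-0.589, -3.085, -0.0]
contact_force: [0.6, 1.1, 0.0]
opening: 0.0601
grip_force: 0.0
1.65 [0.4497257 0.1812424 0.230951 ] [ 0.23 -0.29  1.93  0.    1.51 -0.96]
```

View pics/w2.png

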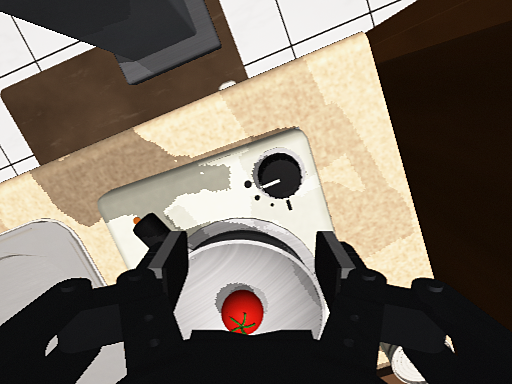

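The wrist view shows the knob at (280,174), the helper grip at (152,230) and the tomato at (242,312), which is in the middle of the pan.

```bash
python3 - <<'E'
from h import *
f=np.load("w2.npz");M,E=f["M"],f["E"];hsv=cv2.cvtColor(f["p"],cv2.COLOR_RGB2HSV)
P=lambda uv,z:ray(M,E,uv,z)[0].round(4)
print("knob px",P((280,174),.0765))
for roi in((150,205,250,310),(205,255,130,175)):
    m=np.zeros(hsv.shape[:2],bool);m[roi[0]:roi[1],roi[2]:roi[3]]=hsv[roi[0]:roi[1],roi[2]:roi[3],2]<70
    for c,s,b in blobs(m,40):
        d=f["d"][b];uv=np.argwhere(b)[:,::-1];w=np.array([ray(M,E,u,.1)[0] for u in uv]);
        q=np.c_[uv,np.ones(len(uv))]@np.linalg.inv(M).T*d[:,None]@E[:3,:3].T+E[:3,3]
        zt=np.percentile(q[:,2],90);t=q[(abs(q[:,2]-zt)<.004)]
        r=cv2.minAreaRect((t[:,:2]*1000).astype(np.float32))
        print(c,s,zt,len(t),t.mean(0).round(4),r,cv2.minEnclosingCircle((t[:,:2]*1000).astype(np.float32)))
E
```

```text
knob px [0.4596 0.2085 0.0765]
[279.69179453 174.81120747] [ 257  153   45   46 1499] 0.07728812567025697 1213 [0.4634 0.2083 0.0764] ((463.88946533203125, 207.43885803222656), (39.49241256713867, 39.02443313598633), 69.48322296142578) ((464.0358581542969, 207.5331573486328), 20.491714477539062)
[155.11678201 235.05190311] [ 133  213   42   42 1156] 0.25741629918847186 149 [0.4281 0.1542 0.2572] ((428.2334899902344, 151.71826171875), (13.91259765625, 3.2290380001068115), 86.9936294555664) ((428.69146728515625, 151.6942138671875), 6.963252067565918)
```

```bash
python3 -m handwheel '[{"tx":-1,"ty":10,"tz":0,"roll":0.12},{"tx":0,"ty":0,"tz":10,"roll":0.12},{"tx":0,"ty":0,"tz":10,"roll":0.12},{"tx":0,"ty":0,"tz":10,"roll":0.12},{"tx":0,"ty":0,"tz":10,"roll":0.12},{"tx":0,"ty":0,"tz":10,"roll":0.12},{"tx":0,"ty":0,"tz":10,"roll":0.12},{"tx":0,"ty":0,"tz":10,"roll":0},{"tx":0,"ty":0,"tz":0,"roll":0},{"tx":0,"ty":0,"tz":0,"roll":0}]' && python3 look.py w3; python3 - <<'E'
from h import *
f=np.load("w3.npz");M,E=f["M"],f["E"];hsv=cv2.cvtColor(f["p"],cv2.COLOR_RGB2HSV)
d=f["d"];v,u=np.mgrid[:384,:512];uv=np.c_[u.ravel(),v.ravel(),np.ones(u.size)]
q=uv@np.linalg.inv(M).T*d.reshape(-1,1)@E[:3,:3].T+E[:3,3]
dark=(hsv[...,2]<70).ravel()
def rep(n,lo,hi,c,r):
    t=q[dark&(q[:,2]>lo)&(q[:,2]<hi)&(np.hypot(q[:,0]-c[0],q[:,1]-c[1])<r)]
    if len(t)>5: print(n,len(t),t.mean(0).round(4),cv2.minAreaRect((t[:,:2]*1000).astype(np.float32)))
rep("knob",.071,.082,(.463,.205),.035);rep("helper",.108,.122,(.464,.08),.045)
o=ctrl.get_obs();A=R.from_rotvec(o["tool_rot"]).as_matrix();print(A.round(3),((A.T@(np.array([.4637,.2077,.055])-o["tool_pos"]))*1000).round(1))
E
```

```text
t: 2.53
tool_pos: [0.4538, 0.1906, 0.1608]
tool_rot: [-1.79, -2.581, 0.001]
contact_force: [-0.5, 0.1, 0.8]
opening: 0.0601
grip_force: 0.0
2.5333 [0.45380523 0.19059913 0.16075098] [ 0.25 -0.22  1.99  0.    1.37 -0.11]
knob 2108 [0.464  0.209  0.0764] ((464.27252197265625, 208.4850616455078), (39.798404693603516, 39.46254348754883), 1.1793159246444702)
helper 31 [0.4495 0.0892 0.1108] ((460.74505615234375, 94.3481216430664), (38.82587432861328, 4.073146820068359), 25.262662887573242)
[[-0.35   0.937  0.   ]
 [ 0.937  0.35   0.   ]
 [ 0.     0.    -1.   ]] [ 12.8  14.6 106.6]
```

View pics/w3.png

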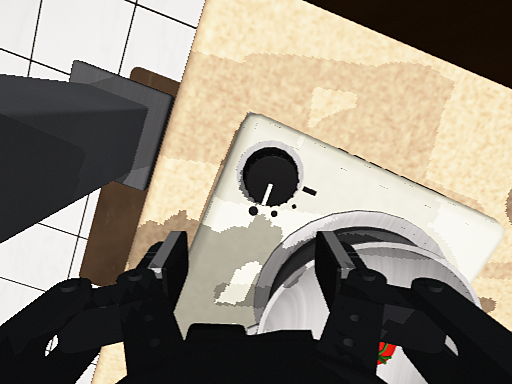

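The knob sits at (270,175) with the pointer toward the dots (high), and the two looks agree to about 1 mm. I'll move over it and go down.

```bash
python3 -m handwheel '[{"tx":7,"ty":8,"tz":0,"roll":0},{"tx":6,"ty":8,"tz":5,"roll":0},{"tx":0,"ty":0,"tz":20,"roll":0},{"tx":0,"ty":0,"tz":25,"roll":0},{"tx":0,"ty":0,"tz":25,"roll":0},{"tx":0,"ty":0,"tz":18,"roll":0},{"tx":0,"ty":0,"tz":8,"roll":0},{"tx":0,"ty":0,"tz":4,"roll":0},{"tx":0,"ty":0,"tz":0,"roll":0},{"tx":0,"ty":0,"tz":0,"roll":0}]' 60 && python3 -m handwheel '[{"tx":0,"ty":0,"tz":0,"roll":0},{"tx":0,"ty":0,"tz":0,"roll":0},{"tx":0,"ty":0,"tz":0,"roll":0},{"tx":0,"ty":0,"tz":0,"roll":0},{"tx":0,"ty":0,"tz":0,"roll":0}]' 30 40
```

```text
t: 3.42
tool_pos: [0.4664, 0.2082, 0.0577]
tool_rot: [1.794, 2.577, 0.003]
contact_force: [0.0, 0.1, 0.5]
opening: 0.0603
grip_force: 0.0
t: 3.83
tool_pos: [0.4636, 0.2072, 0.0579]
tool_rot: [-1.793, -2.575, 0.007]
contact_force: [-10.9, -3.3, 11.0]
opening: 0.0402
grip_force: 39.4
```

```bash
python3 -m handwheel '[{"tx":0,"ty":-2.5,"tz":0,"roll":0},{"tx":0,"ty":0,"tz":0,"roll":-0.1},{"tx":0,"ty":0,"tz":0,"roll":-0.1},{"tx":0,"ty":0,"tz":0,"roll":-0.1},{"tx":0,"ty":0,"tz":0,"roll":-0.1},{"tx":0,"ty":0,"tz":0,"roll":-0.1},{"tx":0,"ty":0,"tz":0,"roll":-0.1},{"tx":0,"ty":0,"tz":0,"roll":-0.1},{"tx":0,"ty":0,"tz":0,"roll":-0.1}]' && python3 -m handwheel '[{"tx":0,"ty":0,"tz":0,"roll":-0.1},{"tx":0,"ty":0,"tz":0,"roll":-0.1},{"tx":0,"ty":0,"tz":0,"roll":-0.1},{"tx":0,"ty":0,"tz":0,"roll":-0.1},{"tx":0,"ty":0,"tz":0,"roll":-0.1},{"tx":0,"ty":0,"tz":0,"roll":-0.1},{"tx":0,"ty":0,"tz":0,"roll":-0.1},{"tx":0,"ty":0,"tz":0,"roll":-0.08},{"tx":0,"ty":0,"tz":0,"roll":0},{"tx":0,"ty":0,"tz":0,"roll":0}]'; python3 -c "
from h import *
o=ctrl.get_obs();print(o['wrist_torque'],R.from_rotvec(o['tool_rot']).as_matrix().round(3))"
```

```text
t: 4.58
tool_pos: [0.463, 0.2066, 0.0579]
tool_rot: [-0.642, -3.075, 0.001]
contact_force: [-5.5, -2.5, 5.9]
opening: 0.0405
grip_force: 41.1
t: 5.42
tool_pos: [0.4639, 0.2064, 0.0578]
tool_rot: [-0.565, 3.088, -0.002]
contact_force: [-2.3, -4.1, 6.5]
opening: 0.0403
grip_force: 43.2
[-0.68154747  0.24682545 -0.0663836 ] [[-0.935 -0.354  0.002]
 [-0.354  0.935 -0.001]
 [-0.002 -0.002 -1.   ]]
```

```bash
python3 -m handwheel '[{"tx":0,"ty":0,"tz":0,"roll":0},{"tx":0,"ty":0,"tz":0,"roll":0},{"tx":0,"ty":0,"tz":0,"roll":0},{"tx":0,"ty":0,"tz":-8,"roll":0},{"tx":0,"ty":0,"tz":-20,"roll":0},{"tx":0,"ty":0,"tz":-30,"roll":0},{"tx":0,"ty":0,"tz":-35,"roll":0},{"tx":0,"ty":0,"tz":-35,"roll":0},{"tx":0,"ty":0,"tz":-15,"roll":0},{"tx":0,"ty":0,"tz":0,"roll":0}]' 60 && python3 -m handwheel '[{"tx":0,"ty":-10,"tz":0,"roll":0},{"tx":0,"ty":-20,"tz":0,"roll":0},{"tx":0,"ty":-30,"tz":0,"roll":0},{"tx":0,"ty":-30,"tz":0,"roll":0},{"tx":0,"ty":-20,"tz":0,"roll":0},{"tx":0,"ty":-10,"tz":0,"roll":0},{"tx":0,"ty":0,"tz":0,"roll":0},{"tx":0,"ty":0,"tz":0,"roll":0}]' 70 110 && python3 look.py w4
```

```text
t: 6.25
tool_pos: [0.4658, 0.2079, 0.2057]
tool_rot: [-0.565, 3.079, 0.002]
contact_force: [0.0, -0.7, 0.2]
opening: 0.06
grip_force: 0.0
t: 6.92
tool_pos: [0.5048, 0.0945, 0.1978]
tool_rot: [0.565, -3.088, -0.002]
contact_force: [-0.2, -0.3, -0.4]
opening: 0.0697
grip_force: 0.0
6.9167 [0.50484474 0.09454744 0.19784124] [ 0.04 -0.19  1.9   0.    1.43 -1.89]
```

View pics/w4.png

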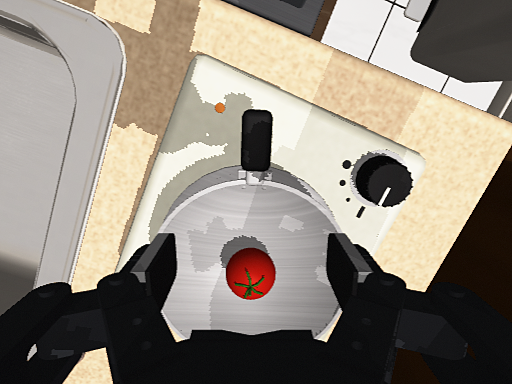

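The pointer, at (383,198), lines up with the bar mark at (361,212), so the knob is off. The helper grip is at (257,140), nearly aligned with the tool, and the tomato is in the middle at (250,274).

```bash
python3 - <<'E'
from h import *
f=np.load("w4.npz");M,E=f["M"],f["E"];hsv=cv2.cvtColor(f["p"],cv2.COLOR_RGB2HSV)
d=f["d"];v,u=np.mgrid[:384,:512];uv=np.c_[u.ravel(),v.ravel(),np.ones(u.size)]
q=uv@np.linalg.inv(M).T*d.reshape(-1,1)@E[:3,:3].T+E[:3,3]
roi=((u>235)&(u<280)&(v>100)&(v<175)).ravel()
dark=(hsv[...,2]<70).ravel()&roi
zz=q[dark][:,2];print(np.percentile(zz,[5,25,50,75,95]).round(4))
t=q[dark&(q[:,2]>.108)&(q[:,2]<.125)];r=cv2.minAreaRect((t[:,:2]*1000).astype(np.float32));print(len(t),t.mean(0).round(4),r)
k=q[(hsv[...,2]<70).ravel()&(q[:,2]>.071)&(q[:,2]<.082)&(np.hypot(q[:,0]-.464,q[:,1]-.208)<.03)];print("knob",cv2.minEnclosingCircle((k[:,:2]*1000).astype(np.float32)))
red=((hsv[...,0]<8)|(hsv[...,0]>172))&(hsv[...,1]>150)&(hsv[...,2]>60)
c,s,b=max(blobs(red),key=lambda x:x[1][4]);tm=ray(M,E,c,.094)[0]
rim=q[(q[:,2]>.1025)&(q[:,2]<.109)&~dark&(v.ravel()>175)&(v.ravel()<330)&(hsv[...,2].ravel()>70)]
A=np.c_[2*rim[:,:2],np.ones(len(rim))];s=np.linalg.lstsq(A,(rim[:,:2]**2).sum(1),rcond=None)[0]
print("tom",tm,"rim",len(rim),s[:2],np.sqrt(s[2]+s[:2]@s[:2]))
o=ctrl.get_obs();B=R.from_rotvec(o["tool_rot"]).as_matrix();h=np.r_[np.array(r[0])/1000,.08]
print("yaw handle dir from rect/pan",np.degrees(np.arctan2(*(s[:2]-h[:2])[::-1])),np.degrees(np.arctan2(*(-B[:2,0])[::-1])),(B.T@(h-o["tool_pos"])*1000).round(1))
E
```

```text
[0.1123 0.1147 0.1155 0.1162 0.1169]
1771 [0.4656 0.0843 0.1153] ((466.5936279296875, 84.7162094116211), (44.44694519042969, 21.140403747558594), 18.908126831054688)
knob ((464.042724609375, 206.809814453125), 20.427915573120117)
tom [0.57532203 0.12154376 0.094     ] rim 2870 [0.56204003 0.11701691] 0.06613369381208167
yaw handle dir from rect/pan 18.696702660648803 20.81474900074262 [ 39.2   3.7 118.3]
```

```bash
python3 -m handwheel '[{"tx":10,"ty":1.7,"tz":0,"roll":0.033},{"tx":18,"ty":1,"tz":0,"roll":0},{"tx":10,"ty":1,"tz":5,"roll":0},{"tx":0,"ty":0,"tz":20,"roll":0},{"tx":0,"ty":0,"tz":28,"roll":0},{"tx":0,"ty":0,"tz":28,"roll":0},{"tx":0,"ty":0,"tz":18,"roll":0},{"tx":0,"ty":0,"tz":8,"roll":0},{"tx":0,"ty":0,"tz":4,"roll":0},{"tx":0,"ty":0,"tz":0,"roll":0},{"tx":0,"ty":0,"tz":0,"roll":0}]' 60 20 && python3 -m handwheel '[{"tx":0,"ty":0,"tz":0,"roll":0}]'
```

```text
t: 7.88
tool_pos: [0.4693, 0.0859, 0.0895]
tool_rot: [-0.517, 3.097, -0.0]
contact_force: [0.3, 0.6, 0.0]
opening: 0.0597
grip_force: 0.0
t: 7.97
tool_pos: [0.4697, 0.0858, 0.09]
tool_rot: [-0.516, 3.096, -0.001]
contact_force: [0.1, 0.6, -0.0]
opening: 0.0597
grip_force: 0.0
```

```bash
z='{"tx":0,"ty":0,"tz":0,"roll":0}'; python3 -m handwheel '[{"tx":0,"ty":0,"tz":3,"roll":0},{"tx":0,"ty":0,"tz":0,"roll":0},{"tx":0,"ty":0,"tz":0,"roll":0},{"tx":0,"ty":0,"tz":0,"roll":0},{"tx":0,"ty":0,"tz":0,"roll":0}]' 27 20 && python3 -m handwheel '[{"tx":0,"ty":0,"tz":0,"roll":0},{"tx":0,"ty":0,"tz":0,"roll":0},{"tx":0,"ty":0,"tz":0,"roll":0}]' 20 20 && python3 -m handwheel '[{"tx":0,"ty":0,"tz":0,"roll":0},{"tx":0,"ty":0,"tz":0,"roll":0},{"tx":0,"ty":0,"tz":0,"roll":0},{"tx":0,"ty":0,"tz":0,"roll":0},{"tx":0,"ty":0,"tz":0,"roll":0},{"tx":0,"ty":0,"tz":0,"roll":0}]' 10 115
```

```text
t: 8.38
tool_pos: [0.4686, 0.0855, 0.0855]
tool_rot: [-0.516, 3.099, -0.0]
contact_force: [-0.5, -0.1, -0.6]
opening: 0.0271
grip_force: 0.0
t: 8.63
tool_pos: [0.4687, 0.0853, 0.0855]
tool_rot: [-0.516, 3.099, -0.001]
contact_force: [0.3, -1.4, 1.7]
opening: 0.0217
grip_force: 20.7
t: 9.13
tool_pos: [0.4686, 0.0853, 0.0856]
tool_rot: [-0.516, 3.099, -0.001]
contact_force: [-2.4, -4.0, 4.2]
opening: 0.0202
grip_force: 112.3
```

```bash
python3 -m handwheel '[{"tx":0,"ty":0,"tz":-1,"roll":0},{"tx":0,"ty":0,"tz":-2,"roll":0},{"tx":0,"ty":0,"tz":-3,"roll":0},{"tx":0,"ty":0,"tz":-4,"roll":0},{"tx":0,"ty":0,"tz":-4,"roll":0},{"tx":0,"ty":0,"tz":-4,"roll":0},{"tx":0,"ty":0,"tz":-3,"roll":0},{"tx":0,"ty":0,"tz":-2,"roll":0},{"tx":0,"ty":0,"tz":-1,"roll":0},{"tx":0,"ty":0,"tz":0,"roll":0},{"tx":0,"ty":0,"tz":0,"roll":0}]' && python3 - <<'E'
from h import *
ims=[]
for n in("wrist","side"):
    p,d=optics.get_image(n);ims.append(p[100:300,100:400] if n=="side" else cv2.resize(p,None,fx=.6,fy=.6))
h=max(i.shape[0] for i in ims);cv2.imwrite("pics/l1.png",np.hstack([cv2.copyMakeBorder(i,0,h-i.shape[0],0,0,0) for i in ims])[:,:,::-1])
print(ctrl.get_obs()["wrist_torque"])
E
```

```text
t: 10.05
tool_pos: [0.4684, 0.0855, 0.1093]
tool_rot: [0.516, -3.099, -0.0]
contact_force: [-0.0, 0.4, -2.9]
opening: 0.0208
grip_force: 112.3
[-0.13490275  0.31133559  0.00282572]
```

View pics/l1.png

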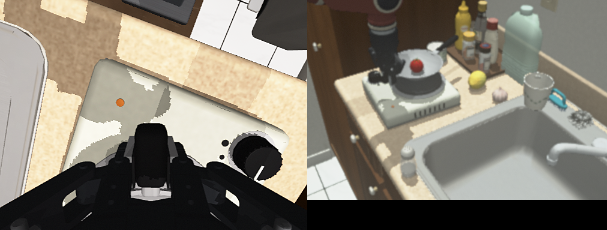

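The pan hangs clear by its helper grip, the tomato is still in the middle (side view, about (416,65)), and the measured weight is about 3 N. I'll keep lifting.

```bash
python3 -m handwheel '[{"tx":0,"ty":0,"tz":-2,"roll":0},{"tx":0,"ty":0,"tz":-4,"roll":0},{"tx":0,"ty":0,"tz":-6,"roll":0},{"tx":0,"ty":0,"tz":-8,"roll":0},{"tx":0,"ty":0,"tz":-10,"roll":0},{"tx":0,"ty":0,"tz":-10,"roll":0},{"tx":0,"ty":0,"tz":-10,"roll":0},{"tx":0,"ty":0,"tz":-10,"roll":0},{"tx":0,"ty":0,"tz":-8,"roll":0},{"tx":0,"ty":0,"tz":-6,"roll":0},{"tx":0,"ty":0,"tz":-4,"roll":0},{"tx":0,"ty":0,"tz":-2,"roll":0}]'
cat > tilt.py <<'E'
from h import *
import sys
# tomato and pan: top-camera + side-camera
o=ctrl.get_obs();print(o["tool_pos"],o["contact_force"].round(1),o["q"].round(2))
for n in("side","top"):
    p,d=optics.get_image(n);M,E=pose(n);hsv=cv2.cvtColor(p,cv2.COLOR_RGB2HSV);v,u=np.mgrid[:384,:512]
    q=(np.c_[u.ravel(),v.ravel(),np.ones(u.size)]@np.linalg.inv(M).T*d.reshape(-1,1)@E[:3,:3].T+E[:3,3]);Q=q.reshape(384,512,3)
    inb=(Q[...,0]>.3)&(Q[...,0]<.75)&(Q[...,1]>-.25)&(Q[...,1]<.34)&(Q[...,2]>.14)&(Q[...,2]<.24)
    red=inb&((hsv[...,0]<8)|(hsv[...,0]>172))&(hsv[...,1]>150)&(hsv[...,2]>80)
    b=blobs(red,8)
    if b:
        c,s,m=max(b,key=lambda x:x[1][4]);print(n,"tom",c.round(1),s[4],ray(M,E,c,.166+.028)[0].round(4))
    sil=inb&(hsv[...,1]<60)&(hsv[...,2]>90);t=Q[sil]
    if len(t)>50:
        print(n,"pan pts",len(t),t.min(0).round(3),t.max(0).round(3))
        # sphere fit of inner dish
        A=np.c_[2*t,np.ones(len(t))];k=np.ones(len(t),bool)
        for _ in range(6):
            s=np.linalg.lstsq(A[k],(t[k]**2).sum(1),rcond=None)[0];r=np.sqrt(s[3]+s[:3]@s[:3]);e=abs(np.linalg.norm(t-s[:3],axis=1)-r);k=e<max(.003,np.median(e)*1.5)
        print(n,"sphere",s[:3].round(4),r.round(4),k.sum())
    h=inb&(hsv[...,2]<60);t=Q[h];np.save(n+"_dark.npy",t)
    cv2.imwrite(f"pics/{sys.argv[1]}_{n}.png",p[:,:,::-1])
E
python3 tilt.py l2
```

```text
t: 11.15
tool_pos: [0.4687, 0.0855, 0.1901]
tool_rot: [-0.516, 3.098, -0.0]
contact_force: [0.2, 0.7, -3.7]
opening: 0.0209
grip_force: 112.5
[0.46872682 0.08553968 0.19009277] [ 0.2  0.7 -3.7] [ 0.02 -0.29  1.99  0.    1.43 -1.88]
side tom [207.9 140.7] 73 [0.5813 0.1327 0.194 ]
side pan pts 937 [0.462 0.036 0.17 ] [0.669 0.205 0.239]
side sphere [0.5728 0.1205 0.2842] 0.1123 804
top tom [201.7 194.3] 92 [0.576  0.1223 0.194 ]
top pan pts 1346 [0.528 0.039 0.17 ] [0.671 0.207 0.215]
top sphere [0.5726 0.1219 0.2814] 0.1087 1137
```

The pan is level to about 1° (the fitted dish centre lies over the foot), and the tomato is within a few mm of the middle. Next I'll turn it clockwise by 1.9 rad around a point close to the pan's middle.

```bash
python3 -m handwheel '[{"tx":0,"ty":0.8,"tz":0,"roll":0.01},{"tx":0,"ty":1.6,"tz":0,"roll":0.02},{"tx":0,"ty":2.4,"tz":0,"roll":0.03},{"tx":-0.1,"ty":3.2,"tz":0,"roll":0.04},{"tx":-0.1,"ty":4,"tz":0,"roll":0.05},{"tx":-0.1,"ty":4.8,"tz":0,"roll":0.06},{"tx":-0.1,"ty":4.8,"tz":0,"roll":0.06},{"tx":-0.1,"ty":4.8,"tz":0,"roll":0.06},{"tx":-0.1,"ty":4.8,"tz":0,"roll":0.06},{"tx":-0.1,"ty":4.8,"tz":0,"roll":0.06},{"tx":-0.1,"ty":4.8,"tz":0,"roll":0.06},{"tx":-0.1,"ty":4.8,"tz":0,"roll":0.06}]' && python3 -m handwheel '[{"tx":-0.1,"ty":4.8,"tz":0,"roll":0.06},{"tx":-0.1,"ty":4.8,"tz":0,"roll":0.06},{"tx":-0.1,"ty":4.8,"tz":0,"roll":0.06},{"tx":-0.1,"ty":4.8,"tz":0,"roll":0.06},{"tx":-0.1,"ty":4.8,"tz":0,"roll":0.06},{"tx":-0.1,"ty":4.8,"tz":0,"roll":0.06},{"tx":-0.1,"ty":4.8,"tz":0,"roll":0.06},{"tx":-0.1,"ty":4.8,"tz":0,"roll":0.06},{"tx":-0.1,"ty":4.8,"tz":0,"roll":0.06},{"tx":-0.1,"ty":4.8,"tz":0,"roll":0.06},{"tx":-0.1,"ty":4.8,"tz":0,"roll":0.06},{"tx":-0.1,"ty":4.8,"tz":0,"roll":0.06}]' && python3 -m handwheel '[{"tx":-0.1,"ty":4.8,"tz":0,"roll":0.06},{"tx":-0.1,"ty":4.8,"tz":0,"roll":0.06},{"tx":-0.1,"ty":4.8,"tz":0,"roll":0.06},{"tx":-0.1,"ty":4.8,"tz":0,"roll":0.06},{"tx":-0.1,"ty":4.8,"tz":0,"roll":0.06},{"tx":-0.1,"ty":4.8,"tz":0,"roll":0.06},{"tx":-0.1,"ty":4.8,"tz":0,"roll":0.06},{"tx":-0.1,"ty":4,"tz":0,"roll":0.05},{"tx":-0.1,"ty":4,"tz":0,"roll":0.05},{"tx":-0.1,"ty":3.2,"tz":0,"roll":0.04},{"tx":0,"ty":2.4,"tz":0,"roll":0.03},{"tx":0,"ty":1.6,"tz":0,"roll":0.02}]' && python3 -m handwheel '[{"tx":0,"ty":0,"tz":0,"roll":0},{"tx":0,"ty":0,"tz":0,"roll":0},{"tx":0,"ty":0,"tz":0,"roll":0},{"tx":0,"ty":0,"tz":0,"roll":0},{"tx":0,"ty":0,"tz":0,"roll":0},{"tx":0,"ty":0,"tz":0,"roll":0}]' && python3 tilt.py l3; python3 -c "
from h import *
o=ctrl.get_obs();print(R.from_rotvec(o['tool_rot']).as_matrix().round(3))"
```

```text
t: 12.25
tool_pos: [0.4657, 0.131, 0.1886]
tool_rot: [-0.382, -3.117, -0.0]
contact_force: [0.2, -0.0, -3.0]
opening: 0.0201
grip_force: 112.4
t: 13.25
tool_pos: [0.4974, 0.1779, 0.1887]
tool_rot: [-1.455, -2.783, -0.001]
contact_force: [-0.1, -0.4, -2.9]
opening: 0.0206
grip_force: 112.4
t: 14.25
tool_pos: [0.5434, 0.1925, 0.1887]
tool_rot: [-2.222, -2.219, -0.001]
contact_force: [-0.1, -0.7, -2.7]
opening: 0.0204
grip_force: 112.4
t: 14.75
tool_pos: [0.5432, 0.1921, 0.1894]
tool_rot: [2.22, 2.223, 0.0]
contact_force: [-0.9, 0.2, -2.3]
opening: 0.0208
grip_force: 112.5
[0.54321736 0.19209798 0.18936514] [-0.9  0.2 -2.3] [ 0.21 -0.03  1.77  0.    1.4   0.21]
side tom [203.7 151.1] 85 [0.5428 0.083  0.194 ]
side pan pts 1342 [ 0.458 -0.124  0.169] [0.625 0.186 0.225]
side sphere [0.5416 0.0806 0.2841] 0.1125 1203
top tom [214.8 204.3] 90 [0.542  0.0775 0.194 ]
top pan pts 1933 [ 0.458 -0.121  0.17 ] [0.623 0.175 0.22 ]
top sphere [0.5411 0.0817 0.2792] 0.1077 1613
[[-0.001  1.     0.   ]
 [ 1.     0.001  0.   ]
 [ 0.     0.    -1.   ]]
```

View pics/l3_side.png

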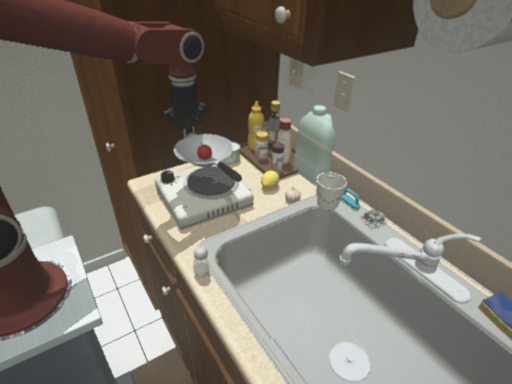

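View pics/l3_top.png

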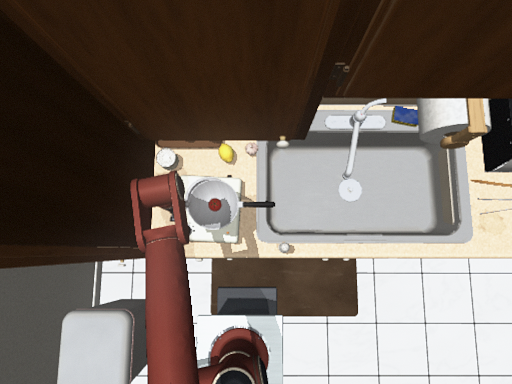

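The side and top views show the long handle pointing straight right toward the sink. The tomato is in the middle at (204,151) in the side view, the pan is level about 10 cm above the plate, and the bystanders haven't moved. I'll let it settle, then hand the job in.

```bash
python3 -m handwheel '[{"tx":0,"ty":0,"tz":0,"roll":0},{"tx":0,"ty":0,"tz":0,"roll":0},{"tx":0,"ty":0,"tz":0,"roll":0},{"tx":0,"ty":0,"tz":0,"roll":0},{"tx":0,"ty":0,"tz":0,"roll":0},{"tx":0,"ty":0,"tz":0,"roll":0},{"tx":0,"ty":0,"tz":0,"roll":0},{"tx":0,"ty":0,"tz":0,"roll":0},{"tx":0,"ty":0,"tz":0,"roll":0},{"tx":0,"ty":0,"tz":0,"roll":0},{"tx":0,"ty":0,"tz":0,"roll":0},{"tx":0,"ty":0,"tz":0,"roll":0}]' && python3 -c "
from station import ctrl;print(ctrl.finish_job())"
```

```text
t: 15.85
tool_pos: [0.5432, 0.1921, 0.1893]
tool_rot: [-2.22, -2.223, 0.0]
contact_force: [-0.2, -0.1, -2.9]
opening: 0.0201
grip_force: 112.5
the job is handed in; nothing more can be done
None
```

The job is handed in, though the station returned no verdict: the knob is at off, and the arm holds the pan by its helper grip, level about 10 cm above the plate, with the tomato in the middle and the long handle pointing right to the sink.

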